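# Lengthen the casting rest and lay the long casting in it

## Robot

A 6-joint arm with a two-finger parallel gripper is mounted at the origin on the work surface. World frame = base frame: x ahead of the robot, y to its left, z up, the work surface at z = 0. Lengths are in mm, angles in rad, forces in N, time in s.
With the tool pointing down it reaches from about 250 to 800 mm from the base axis. Payload 3.9 kg.
Tool frame: the origin (TCP) lies on the centre line of the jaws, within the pads' length; the fingertips stand 19 mm ahead of it and the grasp point (between the pads) is the TCP; z points along the fingers, y is the line along which they close (so a half turn about z gives the same grasp; the last joint's range is limited). The gripper opens to 85 mm and grips with 20 to 120 N. Pads are 22 mm wide; open, the fingers measure 114 mm over their backs; the gripper's body (76 mm by 85 mm) begins 54 mm behind the grasp point. The pads swing forward as they close: fully open they stand 13 mm farther back than shut.
Start: joints at [1.111, 0.26, -0.138, 1.173, 0, 1.571], TCP at [232.973, 470.467, 250.304] pointing down, gripper open.
Joint ranges: [-2.78, 2.78], [-0.83, 1.72], [-1.28, 1.37], [-1.9, 2.12], [-1.57, 1.48], [-3.14, 3.14]. Speed limits (rad/s): [2.57, 2.57, 3.14, 3.14, 3.14, 3.14].

## Interface

Orientations are given as [roll, pitch, yaw] about the fixed x, y, z axes, in that order (R = Rz(yaw) Ry(pitch) Rx(roll)).
In Python, from station import arm gives the robot as it stands.
- The arm moves only by the tool carry_out, never from a script. Its arguments are lists of equal length, an entry for each row: "hand": the opening, from 0 (shut) to 1 (fully open); "travel": the shift along the tool's x, y, z in fractions of the full range, 1 being 800 mm, a list of three; "spin": the turn about the tool's z in fractions of the full range, 1 being 2 pi rad. A call has exactly 5 rows; each row is the pose to reach, as a shift and turn from the pose commanded when the call began, along the tool's axes at that moment; what a row does not reach only later rows make up. A row lasts 1/12 s, in which the tool goes at most 41.7 mm and 7.16 degrees, less where a joint would pass 70% of its speed; a pose out of reach is approached as far as the arm can. Shift and turn numbers lie between -1 and 1, and a call with a number outside is refused. A call with a gripper value outside its range is refused whole. The fingers move at their own pace and stop on an object; the grip force is fixed at half the most. Time passes only in rows, so rows that repeat a pose let the fingers close, or fill a call up. It gives the time, the measured TCP pose, the force, the opening and the grip force at its end, in the units of the state.
- arm.get_obs(): the state, without advancing time (a new reading comes with each control period).
- arm.snapshot(name): name is "side" or "top"; returns a dict with "img" (400x640x3 uint8, red, green, blue), "range_z" (400x640 float32, mm along the optical axis (not along the pixel's ray), 0 where there is no reading), "vertical_fov" (degrees; the focal length in pixels is half the picture's height over the tangent of half this angle, whatever the lens; pixels are square), "cx", "cy" (the principal point, pixels), "eye" and "attitude" of the camera in the world. Camera axes: x right, y up, looking along -z (the intrinsics and any distortion apply to the point x, -y, -z); pixel columns grow to the right and rows downward; lengths in mm; the calibration is good to about 2 mm. A picture is of the moment at which its call begins.
- arm.hand_in(): hands the job in; it is judged then, once.
The state is a dict: "clock": time; "joints": joint angles; "qvel": joint speeds; "joint_efforts": joint torques, N m; "position": TCP position; "ee_rot": TCP orientation; "wrist_force": force on the tool from outside, world axes, zero at the start; "torque": the same for the moment, N m; "width": finger opening in mm; "grip_force": force on a finger pad.
Only numpy, scipy, OpenCV 4.12 (cv2) and the standard library are available. Lean on these libraries where they do the work, as an engineer would, in place of code of your own. Each camera call takes 0.05 s, during which the arm holds its last target. There are 200 camera calls.

## Task

Set the telescoping casting rest one hole longer: press its snap button flush, slide the outer tube outward, away from the post, until the button springs out through the next hole and locks it. Ease it into the click: do not crush the light tube or force it against the caught button. Then lay the long casting with its two necks in the two V rests, let go, and leave the short casting, the bottle, the tin and the wax block where they are.

Things in the scene. Friction and masses are not known exactly. Their poses are not given: they have to be found in the camera images.
- stand: Telescoping casting rest, bolted down: grey base plate 90 x 290 x 12 mm, at local y = -105 mm a square post 94 mm high, topped by a V rest; from it a square inner tube runs along local +y (axis at x = 0, z = 75 mm). Origin: bench level, below the tube axis at the snap button. Local +y: outward, the way the outer tube slides; the button looks to +x. Never moves.
- sleeve (a joint): Outer tube: light square tube, 30 x 30 mm, local y -73 to 95 mm at the start, a V rest on its outer end. Value (m): 0 at the start, grows outward; rub 4 N. The button in its first hole locks it. The next hole is 29 to 47 mm nearer the post on the +x side, in a flush plate: it varies and is not measured, so feel for the catch (hardly any play once locked). Over 55 N from each finger dents it.
- button (a joint): Snap button of the inner tube: brass, blunt 45 degree nose, 10 mm thick. Value (m): 0 out (5 mm proud of the outer tube), grows when pressed, about 0.004 with a finger pad pressing it flush, 0.008 under the wall. Spring: 2.5 N at first, 4 N at flush. Once flush, pushing the tube along with 10 to 20 N cams it under. It does not move along y. Over 15 N of tube against the caught button harms it.
- button_tip (a point): Nose of the snap button: at the start local (20, 0, 75) mm of the stand. Axes as the stand's.
- fixed_rest (a point): Where the axis of a seated neck lies in the V rest on the post: local (0, -105, 125) mm of the stand. The V is a 90 degree notch open to the top, 14 mm wide along y, its mouth about 40 mm across.
- sliding_rest (a point): The same for the V rest on the outer tube: local (0, 85, 125) mm of the stand at the start, travels with the outer tube. Axes as the stand's.
- long_casting: The long aluminium casting, 278 mm, lying on the bench: a flat-sided bar 190 long x 26 wide x 30 high mm, at each end a round neck 18 mm thick, 36 long (centred 113 mm from the middle), then a 25 mm flange 8 thick. Origin: centre of its underside, 15 mm below its axis; x runs along it. 0.34 to 0.55 kg. Fits both V rests only with the rest one hole longer, either end either way.
- long_casting_mid (a point): Middle of the long casting, on its axis. Axes as the casting's.
- short_casting: The short casting, 176 mm, same section (26 wide, 30 high). Not wanted. Origin: centre of its underside, x along it. It may lie on either side of the long one.
- bottle: Clear plastic bottle, 64 mm thick, 190 mm high, standing; origin centre of its underside. Not part of the work.
- tin: Open steel tin, 74 mm thick, 100 mm high; origin centre of its underside. Not part of the work.
- wax_block: Yellow block, 100 x 70 x 45 mm; origin centre of its underside. Not part of the work.

How it is judged (in metres and radians):
On the way, in this order (a step that is already met when the one before it is completed fails the run):
1. the snap button is pressed flush by the fingers (value of joint button above 0.003 m and value of joint sleeve below 0.006 m), for 0.1 s.
2. the outer tube is locked in the next hole: slid at least 20 mm outward, with the button sprung out again (value of joint sleeve above 0.02 m and value of joint button below 0.0015 m), for 0.2 s.
At the end, for the whole second after the job is handed in: The outer tube has slid over 20 mm outward and is locked, the button out (pressed under 1.5 mm); the long casting lies still, released, both necks down in the V rests (middle within 4 mm of the rest's line, 121 to 128.5 mm high, axis within 0.04 rad of the tube's) (all of step 2 and x of long_casting_mid in the frame of stand between -0.004 and 0.004 m and z of long_casting_mid in the frame of stand between 0.121 and 0.1285 m and angle between the x axis of long_casting and the y axis of stand, either way round below 0.04 rad and linear speed of long_casting below 0.02 m/s); the robot touches nothing.
It fails at once if the tube is driven with more than 15 N against the button while it stands out (pressed under 1.5 mm) (contact force between button and sleeve above 15 N and value of joint button below 0.0015 m).
It fails at once if the tube is squeezed with more than 55 N from each finger (110 N, both added) (contact force between the fingers and sleeve above 110 N).
It fails at once if the short casting is moved more than 30 mm (distance of short_casting from where it was at the start of the episode above 0.03 m).
It fails at once if the bottle, tin or wax block is moved more than 30 mm (distance of any of bottle, tin, wax_block from where it was at the start of the episode above 0.03 m).
It also fails if it takes over 54 s, if anything falls off the work surface, if the arm or the gripper's body presses on something with over 40 N, if the wrist force passes 120 N, or if a joint passes its speed limit or range.

## Working session

There is one attempt and no reset: what is moved stays moved. The work goes in short steps, Python scripts to look and compute and a tool call to move; the robot and the scene stay as the last step left them, time stands still between calls to the robot, and variables do not carry over. Pictures are saved under pics/ and viewed, at most 10 in all, crops included, and the job is handed in when it is done.

Besides the shell and the picture viewer there is one more tool, called as name(argument=value, ...) on one line, values as JSON. carry_out: Moves the arm, as the interface text tells. Its arguments: {"type":"object","properties":{"hand":{"type":"array"},"travel":{"type":"array"},"spin":{"type":"array"}},"required":["hand","travel","spin"]}

```bash
ls; mkdir -p pics; cat > h.py <<'E'
import numpy as np, cv2, pickle
from station import arm
def snap(n,f):
    s=arm.snapshot(n); pickle.dump(s,open(f'pics/{f}.pkl','wb')); cv2.imwrite(f'pics/{f}.png',s['img'][:,:,::-1]); return s
def load(f): return pickle.load(open(f'pics/{f}.pkl','rb'))
E
python3 - <<'E'
from h import *
for n in('top','side'):
    s=snap(n,n+'0'); print({k:v for k,v in s.items() if k not in('img','range_z')})
print(arm.get_obs())
E
```

```text
pics
{'vertical_fov': 47.41220241778913, 'cx': 307.70428150758306, 'cy': 192.07543415215423, 'eye': array([ 391.26221712,  -78.03070346, 1394.42702862]), 'attitude': array([ 0.15972031, -0.00971224, -1.56021738])}
{'vertical_fov': 42.916695819580255, 'cx': 321.53372180295645, 'cy': 203.85735995070408, 'eye': array([ 556.95496703, -924.8300662 , 1010.97045762]), 'attitude': array([ 0.73097692,  0.01309362, -0.04806088])}
{'clock': 0.1, 'joints': array([ 1.11103584e+00,  2.60585846e-01, -1.39254228e-01,  1.17270709e+00,
       -3.13546598e-05,  1.57081861e+00]), 'qvel': array([ 0.00143088, -0.00292677,  0.00214529, -0.00076017, -0.00123981,
       -0.00020382]), 'joint_efforts': array([ 9.00924606e-04, -4.06507480e+01,  2.54527903e+01,  1.00757522e-02,
        1.28441918e-06,  3.27592268e-06]), 'position': array([232.7068204 , 469.95060118, 249.55978793]), 'ee_rot': array([-3.13984182e+00,  3.13936288e-05,  2.68180994e+00]), 'wrist_force': array([ 1.2740998 ,  0.54917887, -0.46517897]), 'torque': array([-0.02790884, -0.03550811,  0.02152294]), 'grip_force': 0.0, 'width': 85.00210312045812}
```

View pics/top0.png

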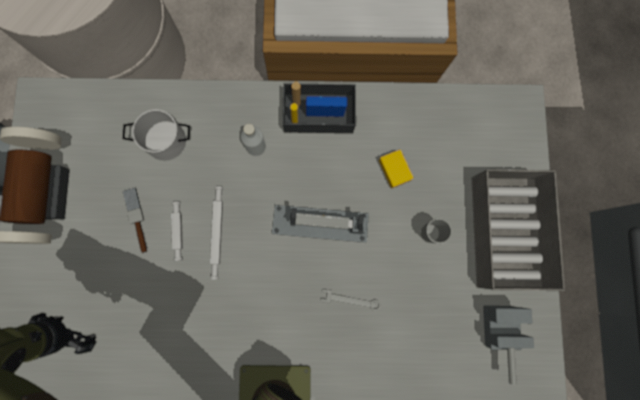

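View pics/side0.png

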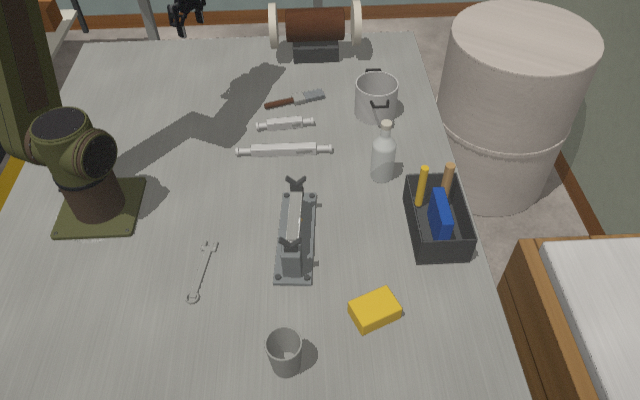

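```bash
cat >> h.py <<'E'
from scipy.spatial.transform import Rotation as Rn
def cloud(s):
    h,w=s['range_z'].shape; f=h/2/np.tan(np.radians(s['vertical_fov'])/2)
    u,v=np.meshgrid(np.arange(w),np.arange(h)); z=s['range_z'].astype(float)
    P=np.stack([(u-s['cx'])/f*z,-(v-s['cy'])/f*z,-z],-1)
    W=P@Rn.from_euler('xyz',s['attitude']).as_matrix().T+s['eye']; W[z==0]=np.nan
    return W
def proj(s,p):
    f=200/np.tan(np.radians(s['vertical_fov'])/2)
    c=(np.atleast_2d(p)-s['eye'])@Rn.from_euler('xyz',s['attitude']).as_matrix()
    return np.c_[s['cx']+f*c[:,0]/-c[:,2], s['cy']+f*c[:,1]/c[:,2]]
def crop(s,r,k,f):
    u0,v0,u1,v1=r; cv2.imwrite(f'pics/{f}.png',cv2.resize(s['img'][v0:v1,u0:u1,::-1],None,fx=k,fy=k,interpolation=cv2.INTER_CUBIC))
E
python3 - <<'E'
from h import *
t=load('top0'); s=load('side0'); W=cloud(t); V=cloud(s)
for n,(u,v) in dict(long_a=(218,190),long_m=(216,232),long_b=(214,274),stL=(290,212),stR=(357,215),tube=(325,220),wax=(396,168),tin=(437,230),bench=(250,300),bottle=(252,140),short=(177,230)).items(): print(n,W[v,u].round(1))
for n,(u,v) in dict(Vfar=(295,183),Vnear=(290,240),long=(285,150),bench=(250,250)).items(): print(n,V[v,u].round(1))
a=cv2.resize(t['img'][195:250,260:380,::-1],None,fx=6.5,fy=6.5,interpolation=cv2.INTER_CUBIC)
b=cv2.resize(s['img'][165:295,255:335,::-1],None,fx=4.6,fy=4.6,interpolation=cv2.INTER_CUBIC)
cv2.imwrite('pics/c1.png',a);cv2.imwrite('pics/c2.png',b)
E
```

```text
long_a [615.7 184.6  21.5]
long_m [487.  183.4  31. ]
long_b [363.5 185.8  21.9]
stL [552.1 -35.7   9.9]
stR [ 545.2 -240.5   10.3]
tube [ 520.9 -139.1   89.6]
wax [ 686.2 -356.    44.2]
tin [nan nan nan]
bench [287.8  79.6  -0.8]
bottle [742.3  72.  136.4]
short [491.9 300.7  27.8]
Vfar [522.  -48.7 114.7]
Vnear [ 507.  -203.1   86.4]
long [491.4 175.6  23. ]
bench [ 403.4 -161.9    0.9]
```

View pics/c1.png

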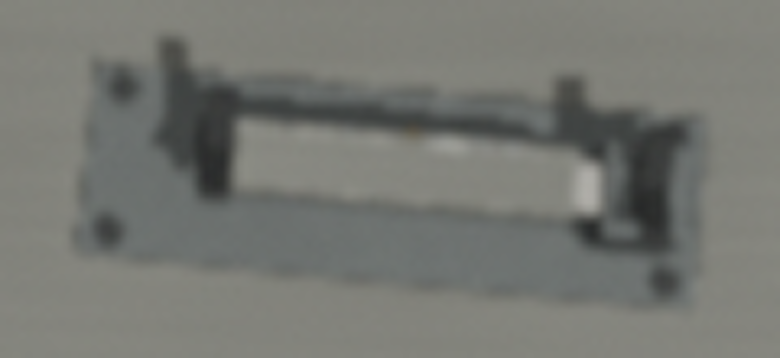

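View pics/c2.png

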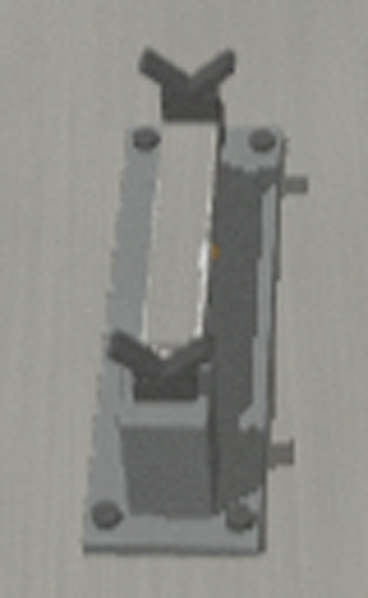

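```bash
python3 - <<'E'
from h import *
t=load('top0'); s=load('side0')
for n,c in(('top',t),('side',s)):
    W=cloud(c).reshape(-1,3); I=c['img'].reshape(-1,3).astype(int)
    roi=(W[:,0]>430)&(W[:,0]<640)&(W[:,1]>-320)&(W[:,1]<40)
    b=W[roi&(W[:,2]>7)&(W[:,2]<17)]
    if len(b):
        r=cv2.minAreaRect(b[:,:2].astype(np.float32)); print(n,'plate',len(b),r, b[:,2].mean())
    k=W[roi&(W[:,2]>84)&(W[:,2]<94)&(W[:,1]>-190)&(W[:,1]<-60)]
    y=k[:,1]; edges=[]
    q=np.arange(-185,-65,10)
    lo=[np.percentile(k[abs(y-a)<6][:,0],[1,50,99]) for a in q]
    lo=np.array(lo); print('tube z',np.median(k[:,2]),'min/med/max x',lo.mean(0),'slope',[np.polyfit(q,lo[:,i],1)[0].round(4) for i in range(3)],'ymean',q.mean())
    v=W[roi&(W[:,2]>118)]
    for lab,m in(('far',v[:,1]>-130),('near',v[:,1]<-130)):
        vv=v[m]; print(lab,len(vv),vv.mean(0).round(1),vv.min(0).round(1),vv.max(0).round(1))
    # button by colour
    g=roi&(I[:,0]-I[:,2]>25); uv=np.argwhere(g.reshape(400,640))[:,::-1]; print('brass',uv.tolist(),W[g].round(1).tolist())
    # long casting
    for nm,y0,y1,x0,x1 in(('long',150,230,320,680),('short',260,335,380,600)):
        m=(W[:,0]>x0)&(W[:,0]<x1)&(W[:,1]>y0)&(W[:,1]<y1)&(W[:,2]>6)
        L=W[m]; r=cv2.minAreaRect(L[:,:2].astype(np.float32)); print(nm,len(L),r,np.percentile(L[:,2],95))
        T=W[m&(W[:,2]>25)]; r=cv2.minAreaRect(T[:,:2].astype(np.float32)); print(nm,'top',len(T),r,T.mean(0))
E
```

```text
top plate 1608 ((537.2310791015625, -147.9283905029297), (195.32708740234375, 340.014892578125), 1.532361388206482) 11.344799786208826
tube z 88.66655602219112 min/med/max x [503.44136739 517.62092023 532.22170959] slope [np.float64(0.0831), np.float64(0.0901), np.float64(0.0745)] ymean -130.0
far 76 [525.  -47.7 126.3] [499.3 -56.1 118. ] [550.1 -39.7 136.1]
near 72 [ 509.4 -236.4  126.2] [ 484.6 -244.1  118.3] [ 535.1 -229.   136. ]
brass [] []
long 848 ((497.8870544433594, 188.92098999023438), (345.87274169921875, 72.5361099243164), 0.869178056716919) 32.917461270361116
long top 566 ((486.49774169921875, 185.700439453125), (26.676116943359375, 275.2904052734375), 89.60380554199219) [485.39290985 185.52532513  29.17487554]
short 540 ((485.141357421875, 288.70648193359375), (206.55670166015625, 62.57833480834961), 3.1866183280944824) 33.43950940171668
short top 342 ((489.966796875, 304.86865234375), (173.89361572265625, 27.822879791259766), 5.151495456695557) [491.23803447 304.85363182  29.19615045]
side plate 1778 ((543.909912109375, -141.2093505859375), (182.46690368652344, 355.34
[... 440 characters left out ...]
3.4, -130.7, 77.4], [533.4, -136.2, 80.2], [535.8, -134.1, 77.5], [533.2, -134.0, 73.8], [534.3, -84.7, 15.2], [531.6, -85.2, 12.0]]
long 1018 ((491.345703125, 189.75315856933594), (75.11555480957031, 340.76116943359375), 88.75572967529297) 33.89911541237782
long top 520 ((486.34490966796875, 184.9686279296875), (276.93865966796875, 34.46871566772461), 0.4543096423149109) [485.68806711 183.69157546  30.38625991]
short 568 ((494.7418518066406, 294.24945068359375), (57.27553176879883, 209.95050048828125), 89.6094970703125) 33.80448461175024
short top 275 ((490.143310546875, 304.5850524902344), (173.57859802246094, 34.89204406738281), 2.1100966930389404) [487.98040157 302.69145567  30.30936553]
```

```bash
cat >> h.py <<'E'
def go(x,y,z,yaw):
    o=arm.get_obs(); R=Rn.from_euler('xyz',o['ee_rot']).as_matrix(); p=o['position']
    w=(-(yaw-o['ee_rot'][2])+np.pi)%(2*np.pi)-np.pi
    print('t',round(o['clock'],2),'pos',p.round(1),'rot',o['ee_rot'].round(3),'F',o['wrist_force'].round(1),'w',round(o['width'],1),'gf',round(o['grip_force'],1))
    print('travel',(R.T@(np.array([x,y,z])-p)).round(1),'spin',round(w,3))
O=np.array([517.3,-132.9]); YS=-0.079
def st(x,y): c,s=np.cos(YS),np.sin(YS); return O+[c*x-s*y,s*x+c*y]
E
python3 -c "
from h import *
go(517.3,-132.9,215,1.492)"
```

```text
t 0.1 pos [232.7 470.  249.6] rot [-3.14   0.     2.682] F [ 1.3  0.5 -0.5] w 85.0 gf 0.0
travel [-522.6 -413.9   35.3] spin 1.19
```

Units first: shifts go in shares of 800 mm and turns go in shares of 2 pi rad. So -160 mm is -0.2, -128 mm is -0.16, 0.6 rad is 0.0955.

carry_out(hand=[1,1,1,1,1], travel=[[-0.04,-0.0313,0.0025],[-0.08,-0.0625,0.005],[-0.12,-0.0938,0.0075],[-0.16,-0.125,0.01],[-0.2,-0.1563,0.0125]], spin=[0.0191,0.0382,0.0573,0.0764,0.0955])

```text
clock: 0.52
position: [320.9, 285.6, 239.8]
ee_rot: [-3.141, 0.0, 2.077]
wrist_force: [1.1, -0.2, -0.2]
width: 85.3
grip_force: 0.0
```

```bash
python3 -c "
from h import *
go(517.3,-132.9,215,1.492)"
```

```text
t 0.52 pos [320.9 285.6 239.8] rot [-3.141  0.     2.077] F [ 1.1 -0.2 -0.2] w 85.3 gf 0.0
travel [-461.3  -31.1   25. ] spin 0.585
```

Converted, -205 mm is -0.2563, -164 mm is -0.205, 0.585 rad is 0.0931.

carry_out(hand=[1,1,1,1,1], travel=[[-0.0513,-0.0038,0.0025],[-0.1025,-0.0075,0.005],[-0.1538,-0.0113,0.0088],[-0.205,-0.015,0.0113],[-0.2563,-0.0188,0.0138]], spin=[0.0191,0.0382,0.0573,0.0764,0.0931])

```text
clock: 0.93
position: [408.1, 99.3, 229.0]
ee_rot: [-3.141, 0.0, 1.491]
wrist_force: [0.6, 0.3, -0.2]
width: 85.6
grip_force: 0.0
```

```bash
python3 -c "
from h import *
go(517.3,-132.9,215,1.492)"
```

```text
t 0.93 pos [408.1  99.3 229. ] rot [-3.141  0.     1.491] F [ 0.6  0.3 -0.2] w 85.6 gf 0.0
travel [-222.8  127.3   14. ] spin -0.001
```

carry_out(hand=[1,1,1,1,1], travel=[[-0.0438,0.025,0.0025],[-0.0875,0.05,0.005],[-0.1313,0.075,0.0075],[-0.175,0.1,0.01],[-0.2188,0.125,0.0125]], spin=[0,0,0,0,0])

```text
clock: 1.35
position: [495.0, -82.7, 218.9]
ee_rot: [-3.141, -0.0, 1.496]
wrist_force: [0.2, 0.3, 0.3]
width: 85.3
grip_force: 0.0
```

Converted, -48 mm is -0.06, 27 mm is 0.0338.

carry_out(hand=[1,1,1,1,1], travel=[[-0.03,0.0175,0.0025],[-0.06,0.0338,0.005],[-0.06,0.0338,0.005],[-0.06,0.0338,0.005],[-0.06,0.0338,0.005]], spin=[0,0,0,0,0])

```text
clock: 1.77
position: [517.5, -130.1, 214.8]
ee_rot: [-3.14, -0.001, 1.497]
wrist_force: [-0.1, 0.7, 0.1]
width: 85.4
grip_force: 0.0
```

```bash
python3 -c "
from h import *
go(517.3,-132.9,74,1.492)"
```

```text
t 1.77 pos [ 517.5 -130.1  214.8] rot [-3.140e+00 -1.000e-03  1.497e+00] F [-0.1  0.7  0.1] w 85.4 gf 0.0
travel [ -2.9   0.3 140.8] spin 0.005
```

Converted, 141 mm is 0.1763, 105 mm is 0.1313, 0.005 rad is 0.0008.

carry_out(hand=[0.9,0.8,0.7,0.6,0.6], travel=[[-0.0038,0,0.0438],[-0.0038,0,0.0875],[-0.0038,0,0.1313],[-0.0038,0,0.1763],[-0.0038,0,0.1763]], spin=[0.0008,0.0008,0.0008,0.0008,0.0008])

```text
clock: 2.18
position: [511.9, -130.6, 68.6]
ee_rot: [-3.129, -0.002, 1.494]
wrist_force: [-1.7, -0.0, -0.4]
width: 51.6
grip_force: 0.0
```

```bash
python3 - <<'E'
from h import *
s=snap('side','s1'); t=snap('top','t1')
a=cv2.resize(s['img'][120:300,230:360,::-1],None,fx=3.3,fy=3.3,interpolation=cv2.INTER_CUBIC)
cv2.imwrite('pics/c3.png',a)
go(517.3,-132.9,74,1.492)
E
```

```text
t 2.28 pos [ 516.4 -132.1   74. ] rot [-3.138e+00 -1.000e-03  1.493e+00] F [ 0.6 -0.3  1.2] w 51.5 gf 0.0
travel [-0.8  1.  -0. ] spin 0.001
```

View pics/c3.png

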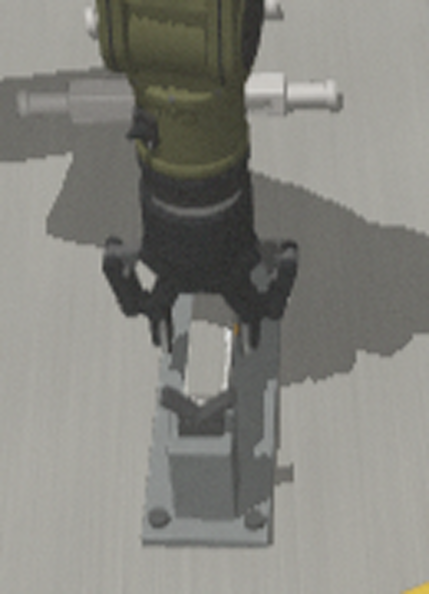

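Converted, 1 mm is 0.0013, -0.8 mm is -0.001.

carry_out(hand=[0.55,0.5,0.46,0.44,0.44], travel=[[-0.001,0.0013,0],[-0.001,0.0013,0],[-0.001,0.0013,0],[-0.001,0.0013,0],[-0.001,0.0013,0]], spin=[0,0,0,0,0])

```text
clock: 2.7
position: [519.7, -134.6, 75.5]
ee_rot: [3.139, 0.0, 1.492]
wrist_force: [-0.2, 0.4, 0.5]
width: 37.3
grip_force: 0.0
```

carry_out(hand=[0.42,0.4,0.39,0.39,0.39], travel=[[0,0,0],[0,0,0],[0,0,0],[0,0,0],[0,0,0]], spin=[0,0,0,0,0])

```text
clock: 3.12
position: [519.2, -134.5, 74.5]
ee_rot: [3.141, 0.0, 1.492]
wrist_force: [0.7, -0.1, 1.3]
width: 33.4
grip_force: 2.5
```

carry_out(hand=[0.385,0.38,0.375,0.37,0.37], travel=[[0,0,0],[0,0,0],[0,0,0],[0,0,0],[0,0,0]], spin=[0,0,0,0,0])

```text
clock: 3.53
position: [518.5, -134.3, 74.3]
ee_rot: [-3.141, 0.0, 1.492]
wrist_force: [-1.3, -1.5, 4.4]
width: 31.7
grip_force: 4.1
```

carry_out(hand=[0.365,0.362,0.36,0.36,0.36], travel=[[0,0,0],[0,0,0],[0,0,0],[0,0,0],[0,0,0]], spin=[0,0,0,0,0])

```text
clock: 3.95
position: [518.0, -134.3, 74.2]
ee_rot: [-3.14, 0.0, 1.492]
wrist_force: [-3.2, -0.1, 4.9]
width: 31.2
grip_force: 5.1
```

carry_out(hand=[0.358,0.356,0.355,0.355,0.355], travel=[[0,0,0],[0,0,0],[0,0,0],[0,0,0],[0,0,0]], spin=[0,0,0,0,0])

```text
clock: 4.37
position: [517.8, -134.3, 74.2]
ee_rot: [-3.14, 0.0, 1.492]
wrist_force: [-3.4, -0.5, 6.1]
width: 31.1
grip_force: 5.4
```

carry_out(hand=[0.352,0.35,0.347,0.345,0.345], travel=[[0,0,0],[0,0,0],[0,0,0],[0,0,0],[0,0,0]], spin=[0,0,0,0,0])

```text
clock: 4.78
position: [517.6, -134.3, 74.2]
ee_rot: [-3.139, 0.0, 1.492]
wrist_force: [-3.9, 0.2, 5.6]
width: 29.6
grip_force: 16.5
```

carry_out(hand=[0.34,0.335,0.33,0.33,0.33], travel=[[0,0,0],[0,0,0],[0,0,0],[0,0,0],[0,0,0]], spin=[0,0,0,0,0])

```text
clock: 5.2
position: [517.6, -134.2, 74.3]
ee_rot: [-3.139, 0.0, 1.492]
wrist_force: [-3.9, -0.1, 7.9]
width: 29.3
grip_force: 55.2
```

carry_out(hand=[0.338,0.338,0.338,0.338,0.338], travel=[[0,0,0],[0,0,0],[0,0,0],[0,0,0],[0,0,0]], spin=[0,0,0,0,0])

```text
clock: 5.62
position: [517.6, -134.3, 74.3]
ee_rot: [-3.139, 0.0, 1.492]
wrist_force: [-3.5, 0.0, 7.6]
width: 29.3
grip_force: 55.2
```

```bash
python3 - <<'E'
from h import *
go(517.3,-132.9,74,1.492)
E
```

```text
t 5.62 pos [ 517.6 -134.3   74.3] rot [-3.139  0.     1.492] F [-3.5  0.   7.6] w 29.3 gf 55.2
travel [ 1.3 -0.4  0.3] spin -0.0
```

carry_out(hand=[0.343,0.345,0.345,0.345,0.345], travel=[[0,0,0],[0,0,0],[0,0,0],[0,0,0],[0,0,0]], spin=[0,0,0,0,0])

```text
clock: 6.03
position: [517.6, -134.3, 74.3]
ee_rot: [-3.139, 0.0, 1.492]
wrist_force: [-3.9, -0.3, 7.2]
width: 29.7
grip_force: 33.9
```

Converted, 5 mm is 0.0063, 4 mm is 0.005.

carry_out(hand=[0.345,0.345,0.345,0.345,0.345], travel=[[0.0013,0,0],[0.0025,0,0],[0.0038,0,0],[0.005,0,0],[0.0063,0,0]], spin=[0,0,0,0,0])

```text
clock: 6.45
position: [517.7, -132.8, 74.3]
ee_rot: [-3.139, 0.009, 1.49]
wrist_force: [-5.8, -13.8, 5.0]
width: 29.3
grip_force: 33.9
```

Converted, 3 mm is 0.0038, 2 mm is 0.0025.

carry_out(hand=[0.345,0.345,0.345,0.345,0.345], travel=[[0.0013,0,0],[0.0025,0,0],[0.0038,0,0],[0.0038,0,0],[0.0038,0,0]], spin=[0,0,0,0,0])

```text
clock: 6.87
position: [517.8, -132.2, 74.3]
ee_rot: [-3.139, 0.013, 1.489]
wrist_force: [-6.4, -17.1, 4.6]
width: 29.6
grip_force: 34.0
```

Converted, 4 mm is 0.005, 3 mm is 0.0038.

carry_out(hand=[0.345,0.345,0.345,0.345,0.345], travel=[[0.0013,0,0],[0.0025,0,0],[0.0038,0,0],[0.005,0,0],[0.005,0,0]], spin=[0,0,0,0,0])

```text
clock: 7.28
position: [517.9, -131.3, 74.3]
ee_rot: [-3.139, 0.021, 1.488]
wrist_force: [-7.1, -26.6, 3.0]
width: 29.6
grip_force: 33.9
```

Converted, 3 mm is 0.0038, 2 mm is 0.0025.

carry_out(hand=[0.345,0.345,0.345,0.345,0.345], travel=[[0.0013,0,0],[0.0025,0,0],[0.0038,0,0],[0.0038,0,0],[0.0038,0,0]], spin=[0,0,0,0,0])

```text
clock: 7.7
position: [517.9, -130.6, 74.3]
ee_rot: [-3.139, 0.026, 1.487]
wrist_force: [-8.5, -32.7, 1.1]
width: 29.8
grip_force: 33.9
```

```bash
python3 - <<'E'
from h import *
go(517.3,-132.9,74,1.492)
s=snap('side','s2'); t=load('side0'); a=load('s1')
cv2.imwrite('pics/c4.png',cv2.hconcat([cv2.resize(k['img'][165:245,270:325,::-1],None,fx=7,fy=7,interpolation=cv2.INTER_CUBIC) for k in(a,s)]))
E
```

```text
t 7.7 pos [ 517.9 -130.6   74.3] rot [-3.139  0.026  1.487] F [ -8.5 -32.7   1.1] w 29.8 gf 33.9
travel [-2.3 -0.4  0.3] spin -0.005
```

View pics/c4.png

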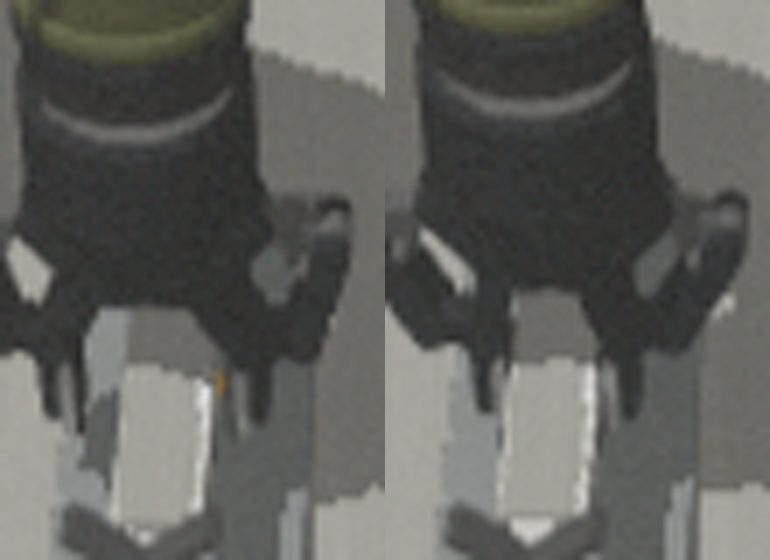

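Converted, 2 mm is 0.0025, 1 mm is 0.0013.

carry_out(hand=[0.345,0.345,0.345,0.345,0.345], travel=[[0.0013,0,0],[0.0025,0,0],[0.0025,0,0],[0.0025,0,0],[0.0025,0,0]], spin=[0,0,0,0,0])

```text
clock: 8.17
position: [518.8, -118.9, 74.1]
ee_rot: [-3.139, 0.004, 1.491]
wrist_force: [-4.9, -4.4, 5.3]
width: 29.3
grip_force: 33.7
```

Converted, 9 mm is 0.0113, 8 mm is 0.01.

carry_out(hand=[0.345,0.345,0.345,0.345,0.345], travel=[[0.0025,0,0],[0.005,0,0],[0.0075,0,0],[0.01,0,0],[0.0113,0,0]], spin=[0,0,0,0,0])

```text
clock: 8.58
position: [519.6, -108.9, 74.1]
ee_rot: [-3.139, 0.002, 1.491]
wrist_force: [-3.9, -0.8, 5.8]
width: 29.6
grip_force: 33.4
```

Converted, 2.5 mm is 0.0031, 2 mm is 0.0025.

carry_out(hand=[0.345,0.345,0.345,0.345,0.345], travel=[[0.0006,0,0],[0.0013,0,0],[0.0019,0,0],[0.0025,0,0],[0.0031,0,0]], spin=[0,0,0,0,0])

```text
clock: 9.0
position: [519.8, -106.3, 74.1]
ee_rot: [-3.139, 0.001, 1.491]
wrist_force: [-4.1, -0.1, 5.9]
width: 29.4
grip_force: 33.4
```

Converted, 2.5 mm is 0.0031, 2 mm is 0.0025.

carry_out(hand=[0.345,0.345,0.345,0.345,0.345], travel=[[0.0006,0,0],[0.0013,0,0],[0.0019,0,0],[0.0025,0,0],[0.0031,0,0]], spin=[0,0,0,0,0])

```text
clock: 9.42
position: [519.9, -104.5, 74.1]
ee_rot: [-3.139, 0.003, 1.491]
wrist_force: [-4.5, -4.1, 5.8]
width: 29.6
grip_force: 33.4
```

Converted, 2.5 mm is 0.0031, 2 mm is 0.0025.

carry_out(hand=[0.345,0.345,0.345,0.345,0.345], travel=[[0.0006,0,0],[0.0013,0,0],[0.0019,0,0],[0.0025,0,0],[0.0031,0,0]], spin=[0,0,0,0,0])

```text
clock: 9.83
position: [520.0, -103.3, 74.1]
ee_rot: [-3.139, 0.006, 1.491]
wrist_force: [-5.0, -8.2, 5.3]
width: 30.0
grip_force: 33.4
```

Converted, 0.6 mm is 0.0008, 0.3 mm is 0.0004.

carry_out(hand=[0.345,0.345,0.345,0.345,0.345], travel=[[0.0004,0,0],[0.0008,0,0],[0.0008,0,0],[0.0008,0,0],[0.0008,0,0]], spin=[0,0,0,0,0])

```text
clock: 10.25
position: [520.0, -103.2, 74.1]
ee_rot: [-3.139, 0.007, 1.49]
wrist_force: [-5.2, -9.6, 5.2]
width: 29.7
grip_force: 33.4
```

Converted, -2.5 mm is -0.0031, -2 mm is -0.0025.

carry_out(hand=[0.345,0.345,0.345,0.4,0.6], travel=[[-0.0013,0,0],[-0.0025,0,0],[-0.0031,0,0],[-0.0031,0,0],[-0.0031,0,0]], spin=[0,0,0,0,0])

```text
clock: 10.67
position: [521.7, -102.7, 74.0]
ee_rot: [3.141, -0.001, 1.492]
wrist_force: [0.6, 0.7, 0.8]
width: 44.7
grip_force: 0.0
```

carry_out(hand=[0.7,0.8,0.8,0.8,0.8], travel=[[0,0,0],[0,0,0],[0,0,-0.025],[0,0,-0.0625],[0,0,-0.1]], spin=[0,0,0,0,0])

```text
clock: 11.08
position: [520.5, -102.5, 154.2]
ee_rot: [-3.139, -0.001, 1.492]
wrist_force: [1.1, -0.2, -0.3]
width: 68.3
grip_force: 0.0
```

Converted, 150 mm is 0.1875, 120 mm is 0.15, 0.6 rad is 0.0955.

carry_out(hand=[1,1,1,1,1], travel=[[0,0,-0.025],[0.05,0,-0.0625],[0.1,0,-0.075],[0.15,0,-0.075],[0.1875,0,-0.075]], spin=[0.0191,0.0382,0.0573,0.0764,0.0955])

```text
clock: 11.5
position: [534.2, 43.9, 215.9]
ee_rot: [3.139, -0.003, 0.907]
wrist_force: [0.5, -0.1, -0.6]
width: 85.6
grip_force: 0.0
```

```bash
python3 - <<'E'
from h import *
go(486.4,185.3,120,0)
s=snap('side','s3'); t=snap('top','t3')
for n,c in(('top',t),('side',s)):
    W=cloud(c).reshape(-1,3)
    roi=(W[:,0]>430)&(W[:,0]<640)&(W[:,1]>-320)&(W[:,1]<60)&(W[:,2]<137)
    v=W[roi&(W[:,2]>118)]
    for lab,m in(('far',v[:,1]>-130),('near',v[:,1]<-130)):
        vv=v[m]; print(n,lab,len(vv),vv.mean(0).round(1),vv.min(0).round(1),vv.max(0).round(1))
I=s['img'].astype(int); print(np.argwhere(I[205:235,290:312,0]-I[205:235,290:312,2]>20)+[205,290])
cv2.imwrite('pics/c5.png',cv2.resize(s['img'][140:280,250:340,::-1],None,fx=4.2,fy=4.2,interpolation=cv2.INTER_CUBIC))
E
```

```text
t 11.5 pos [534.2  43.9 215.9] rot [ 3.139e+00 -3.000e-03  9.070e-01] F [ 0.5 -0.1 -0.6] w 85.6 gf 0.0
travel [  81.6 -125.1   95.8] spin 0.907
top far 68 [526.7 -17.8 127.3] [501.3 -25.4 118.4] [552.7  -9.3 135.3]
top near 68 [ 509.2 -236.3  126.2] [ 484.5 -244.1  118.1] [ 535.2 -228.6  134.6]
side far 94 [525.  -18.8 127.2] [500.9 -29.  118.4] [550.6  -6.8 136.8]
side near 129 [ 508.1 -238.1  126.9] [ 483.  -245.8  118. ] [ 533.6 -228.   136.6]
[[218 301]
 [219 301]
 [219 302]
 [220 301]
 [220 302]
 [221 301]]
```

View pics/c5.png

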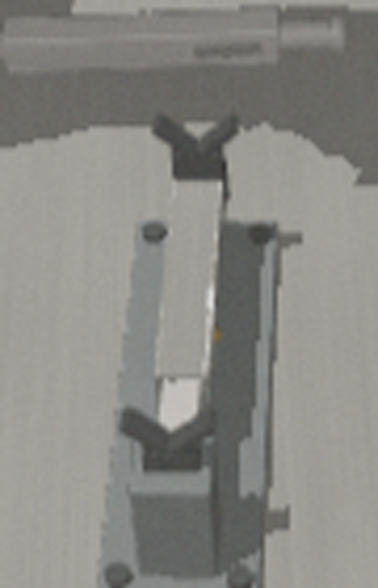

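Converted, -125 mm is -0.1563, -107 mm is -0.1338, 0.6 rad is 0.0955.

carry_out(hand=[1,1,1,1,1], travel=[[0.0225,-0.0338,0],[0.045,-0.0675,0.0188],[0.0675,-0.1013,0.0375],[0.0875,-0.1338,0.0625],[0.1025,-0.1563,0.0875]], spin=[0.0191,0.0382,0.0573,0.0764,0.0955])

```text
clock: 12.02
position: [487.3, 174.6, 143.7]
ee_rot: [-3.129, -0.001, 0.336]
wrist_force: [0.3, 0.8, -0.5]
width: 85.3
grip_force: 0.0
```

Converted, 55 mm is 0.0688, 45 mm is 0.0563, 0.307 rad is 0.0489.

carry_out(hand=[1,1,1,1,1], travel=[[0,0,0.0188],[0,0,0.0375],[0,0,0.0563],[0,0,0.0688],[0,0,0.0688]], spin=[0.0191,0.0382,0.0489,0.0489,0.0489])

```text
clock: 12.43
position: [499.6, 69.5, 90.0]
ee_rot: [-3.083, 0.008, 0.106]
wrist_force: [0.3, 0.6, -0.3]
width: 85.6
grip_force: 0.0
```

```bash
python3 - <<'E'
from h import *
t=load('top0');W=cloud(t).reshape(-1,3)
for c in('top0','side0'):
    W=cloud(load(c)).reshape(-1,3)
    L=W[(W[:,0]>330)&(W[:,0]<650)&(W[:,1]>160)&(W[:,1]<212)&(W[:,2]>25)]
    print(np.polyfit(L[:,0]-486,L[:,1],1), np.percentile(L[:,0],[0,1,99,100]))
    L=L[abs(L[:,0]-486)<80];print(np.percentile(L[:,1],[1,99]))
go(486.4,185.3,21,0)
E
```

```text
[-8.16317649e-03  1.85520369e+02] [348.92236598 351.93841822 618.99935444 624.11361376]
[172.72032633 198.87638156]
[-5.75934791e-03  1.83689779e+02] [347.89517765 350.50502548 621.92250364 624.82797608]
[169.15687588 199.42436462]
t 12.43 pos [499.6  69.5  90. ] rot [-3.083  0.008  0.106] F [ 0.3  0.6 -0.3] w 85.6 gf 0.0
travel [  -0.4 -112.3   75.8] spin 0.106
```

carry_out(hand=[1,1,1,1,1], travel=[[0,0,0],[0,0,0],[0,0,0],[0,0,0],[0,0,0]], spin=[0,0,0,0,0])

```text
clock: 12.85
position: [501.0, 72.1, 92.2]
ee_rot: [-3.082, 0.004, 0.109]
wrist_force: [-0.6, -0.9, -0.2]
width: 85.5
grip_force: 0.0
```

```bash
python3 - <<'E'
from h import *
o=arm.get_obs(); print(o['joints'].round(3),o['qvel'].round(3))
go(486.4,185.4,60,-0.007)
E
```

```text
[ 0.107  0.354 -0.451  0.77   0.06   3.14 ] [ 0.001 -0.    -0.005 -0.001 -0.001  0.002]
t 12.85 pos [501.   72.1  92.2] rot [-3.082  0.004  0.109] F [-0.6 -0.9 -0.2] w 85.5 gf 0.0
travel [  -2.1 -112.1   39. ] spin 0.116
```

Converted, -20 mm is -0.025, -10 mm is -0.0125, -0.36 rad is -0.0573.

carry_out(hand=[1,1,1,1,1], travel=[[0,0,-0.0125],[0,0,-0.025],[0,0,-0.025],[0,0,-0.025],[0,0,-0.025]], spin=[-0.0191,-0.0382,-0.0573,-0.0764,-0.0955])

```text
clock: 13.27
position: [501.3, 71.0, 112.4]
ee_rot: [-3.09, -0.031, 0.714]
wrist_force: [-0.7, -0.4, -0.1]
width: 85.5
grip_force: 0.0
```

```bash
python3 - <<'E'
from h import *
o=arm.get_obs(); print(o['joints'].round(3),o['qvel'].round(3))
go(486.4,185.4,100,3.134)
E
```

```text
[ 0.105  0.333 -0.422  0.821  0.06   2.532] [-2.000e-03  5.000e-03 -6.000e-03  1.000e-03 -1.000e-03 -1.424e+00]
t 13.27 pos [501.3  71.  112.4] rot [-3.09  -0.031  0.714] F [-0.7 -0.4 -0.1] w 85.5 gf 0.0
travel [ 63.2 -95.3  19.3] spin -2.42
```

Converted, -95 mm is -0.1188, -76 mm is -0.095, -0.6 rad is -0.0955.

carry_out(hand=[1,1,1,1,1], travel=[[0.015,-0.0238,0.005],[0.0313,-0.0475,0.01],[0.0475,-0.0713,0.015],[0.0625,-0.095,0.0188],[0.0788,-0.1188,0.0238]], spin=[-0.0191,-0.0382,-0.0573,-0.0764,-0.0955])

```text
clock: 13.68
position: [486.7, 186.0, 100.0]
ee_rot: [-3.116, -0.054, 1.314]
wrist_force: [0.5, 1.4, -0.8]
width: 85.6
grip_force: 0.0
```

Converted, -0.6 rad is -0.0955.

carry_out(hand=[1,1,1,1,1], travel=[[0,0,0],[0,0,0],[0,0,0],[0,0,0],[0,0,0]], spin=[-0.0191,-0.0382,-0.0573,-0.0764,-0.0955])

```text
clock: 14.1
position: [486.8, 185.3, 99.9]
ee_rot: [3.132, -0.059, 1.915]
wrist_force: [0.2, -0.2, -0.2]
width: 85.4
grip_force: 0.0
```

Converted, -0.6 rad is -0.0955.

carry_out(hand=[1,1,1,1,1], travel=[[0,0,0],[0,0,0],[0,0,0],[0,0,0],[0,0,0]], spin=[-0.0191,-0.0382,-0.0573,-0.0764,-0.0955])

```text
clock: 14.52
position: [486.9, 185.1, 99.9]
ee_rot: [3.1, -0.044, 2.516]
wrist_force: [-0.0, -0.2, -0.4]
width: 85.4
grip_force: 0.0
```

Converted, -0.6 rad is -0.0955.

carry_out(hand=[1,1,1,1,1], travel=[[0,0,0],[0,0,0],[0,0,0],[0,0,0],[0,0,0]], spin=[-0.0191,-0.0382,-0.0573,-0.0764,-0.0955])

```text
clock: 14.93
position: [486.9, 185.1, 100.0]
ee_rot: [3.083, -0.013, 3.115]
wrist_force: [0.5, -0.3, -0.1]
width: 85.2
grip_force: 0.0
```

```bash
python3 - <<'E'
from h import *
o=arm.get_obs(); print(o['joints'].round(3),o['qvel'].round(3))
print(Rn.from_euler('xyz',o['ee_rot']).as_matrix().round(3))
go(486.4,185.4,23,3.134)
E
```

```text
[ 0.329  0.359 -0.418  0.785  0.059  0.356] [-1.000e-03  2.000e-03  1.000e-03 -0.000e+00 -1.000e-03 -1.422e+00]
[[-1.     0.027 -0.011]
 [ 0.027  0.998  0.059]
 [ 0.013  0.059 -0.998]]
t 14.93 pos [486.9 185.1 100. ] rot [ 3.083 -0.013  3.115] F [ 0.5 -0.3 -0.1] w 85.2 gf 0.0
travel [-0.5 -4.2 76.8] spin -0.019
```

Converted, 76 mm is 0.095, 72 mm is 0.09, -0.01 rad is -0.0016.

carry_out(hand=[1,1,1,1,1], travel=[[-0.0006,-0.005,0.0313],[-0.0006,-0.005,0.06],[-0.0006,-0.005,0.0788],[-0.0006,-0.005,0.09],[-0.0006,-0.005,0.095]], spin=[-0.0016,-0.0016,-0.0016,-0.0016,-0.0016])

```text
clock: 15.35
position: [485.4, 185.1, 22.4]
ee_rot: [3.084, -0.015, 3.119]
wrist_force: [-0.2, 0.2, 0.7]
width: 85.4
grip_force: 0.0
```

carry_out(hand=[0.8,0.6,0.4,0.2,0.1], travel=[[0,0,0],[0,0,0],[0,0,0],[0,0,0],[0,0,0]], spin=[0,0,0,0,0])

```text
clock: 15.77
position: [487.1, 185.0, 24.5]
ee_rot: [3.083, -0.011, 3.118]
wrist_force: [-2.9, -5.6, 34.1]
width: 25.6
grip_force: 39.4
```

Converted, -20 mm is -0.025, -10 mm is -0.0125.

carry_out(hand=[0,0,0,0,0], travel=[[0,0,0],[0,0,0],[0,0,0],[0,0,-0.0125],[0,0,-0.025]], spin=[0,0,0,0,0])

```text
clock: 16.18
position: [485.6, 183.2, 43.7]
ee_rot: [3.084, -0.015, 3.117]
wrist_force: [0.0, 0.0, -3.4]
width: 24.7
grip_force: 59.3
```

```bash
python3 - <<'E'
from h import *
go(486.4,185.4,220,3.134)
E
```

```text
t 16.18 pos [485.6 183.2  43.7] rot [ 3.084 -0.015  3.117] F [ 0.   0.  -3.4] w 24.7 gf 59.3
travel [   1.9   12.4 -175.9] spin -0.017
```

Converted, -156 mm is -0.195, -130 mm is -0.1625, 0.27 rad is 0.043.

carry_out(hand=[0,0,0,0,0], travel=[[0,0,-0.025],[0,0,-0.0688],[0,0,-0.1188],[0,0,-0.1625],[0,0,-0.195]], spin=[0,0,0.008,0.0239,0.043])

```text
clock: 16.6
position: [489.0, 174.4, 203.3]
ee_rot: [3.087, -0.026, 2.843]
wrist_force: [0.9, 0.7, -2.9]
width: 24.8
grip_force: 59.5
```

Converted, 0.6 rad is 0.0955.

carry_out(hand=[0,0,0,0,0], travel=[[0,0,0],[0,0,0],[0,0,0],[0,0,0],[0,0,0]], spin=[0.0191,0.0382,0.0573,0.0764,0.0955])

```text
clock: 17.02
position: [487.9, 174.2, 200.0]
ee_rot: [3.114, -0.053, 2.242]
wrist_force: [-0.2, -0.0, -3.5]
width: 25.0
grip_force: 59.4
```

Converted, 0.58 rad is 0.0923.

carry_out(hand=[0,0,0,0,0], travel=[[0,0,0],[0,0,0],[0,0,0],[0,0,0],[0,0,0]], spin=[0.0191,0.0382,0.0573,0.0764,0.0923])

```text
clock: 17.43
position: [487.9, 174.2, 199.8]
ee_rot: [-3.135, -0.059, 1.661]
wrist_force: [0.1, -0.3, -2.7]
width: 24.8
grip_force: 59.4
```

```bash
python3 - <<'E'
from h import *
go(517.2,-127.8,200,1.492)
E
```

```text
t 17.43 pos [487.9 174.2 199.8] rot [-3.135 -0.059  1.661] F [ 0.1 -0.3 -2.7] w 24.8 gf 59.4
travel [-302.9    1.8  -18.2] spin 0.169
```

Converted, -180 mm is -0.225, -140 mm is -0.175, 0.169 rad is 0.0269.

carry_out(hand=[0,0,0,0,0], travel=[[-0.0313,0,-0.0025],[-0.075,0,-0.005],[-0.125,0.0013,-0.0075],[-0.175,0.0013,-0.01],[-0.225,0.0013,-0.0138]], spin=[0.0159,0.0269,0.0269,0.0269,0.0269])

```text
clock: 17.85
position: [506.1, -6.5, 200.1]
ee_rot: [-3.126, -0.058, 1.499]
wrist_force: [0.5, 0.1, -4.1]
width: 25.2
grip_force: 59.3
```

```bash
python3 - <<'E'
from h import *
go(517.2,-127.8,200,1.492)
E
```

```text
t 17.85 pos [506.1  -6.5 200.1] rot [-3.126 -0.058  1.499] F [ 0.5  0.1 -4.1] w 25.2 gf 59.3
travel [-120.    19.7   -7.1] spin 0.007
```

Converted, -117 mm is -0.1463, 19.7 mm is 0.0246, 0.007 rad is 0.0011.

carry_out(hand=[0,0,0,0,0], travel=[[-0.0438,0.0075,-0.0025],[-0.0875,0.015,-0.005],[-0.1225,0.02,-0.0075],[-0.1413,0.0238,-0.0088],[-0.1463,0.0246,-0.0088]], spin=[0.0011,0.0011,0.0011,0.0011,0.0011])

```text
clock: 18.27
position: [518.0, -126.3, 200.1]
ee_rot: [-3.126, -0.056, 1.487]
wrist_force: [-0.9, 0.2, -2.5]
width: 24.8
grip_force: 59.4
```

carry_out(hand=[0,0,0,0,0], travel=[[0,0,0],[0,0,0],[0,0,0],[0,0,0],[0,0,0]], spin=[0,0,0,0,0])

```text
clock: 18.68
position: [517.8, -122.1, 199.6]
ee_rot: [-3.125, -0.058, 1.492]
wrist_force: [-0.4, 0.2, -2.5]
width: 25.1
grip_force: 59.4
```

```bash
python3 - <<'E'
from h import *
go(517.2,-127.8,145,1.492)
s=snap('side','s4'); t=snap('top','t4')
for n,c in(('top',t),('side',s)):
    W=cloud(c).reshape(-1,3)
    for lab,a,b in(('near',-275,-200),('far',-60,25)):
        m=(W[:,1]>a)&(W[:,1]<b)&(abs(W[:,0]-517)<45)&(W[:,2]>165)&(W[:,2]<225); v=W[m]
        print(n,lab,len(v),v.mean(0).round(1),v.min(0).round(1),v.max(0).round(1))
cv2.imwrite('pics/c6.png',cv2.resize(s['img'][80:300,230:370,::-1],None,fx=2.7,fy=2.7,interpolation=cv2.INTER_CUBIC))
E
```

```text
t 18.68 pos [ 517.8 -122.1  199.6] rot [-3.125 -0.058  1.492] F [-0.4  0.2 -2.5] w 25.1 gf 59.4
travel [-8.8  0.7 54.1] spin 0.0
top near 87 [ 508.1 -245.5  190.9] [ 496.3 -259.4  178.6] [ 518.8 -227.6  198.7]
top far 256 [523.1 -24.7 204. ] [508.5 -59.9 178.2] [537.4  16.1 212.5]
side near 331 [ 510.  -231.4  193. ] [ 495.7 -262.   172.7] [ 524.4 -200.5  205.3]<stdin>:8: RuntimeWarning: Mean of empty slice.
  ret = um.true_divide(
Traceback (most recent call last):
ValueError: zero-size array to reduction operation minimum which has no identity
```

Converted, 54 mm is 0.0675, -8.8 mm is -0.011.

carry_out(hand=[0,0,0,0,0], travel=[[-0.005,0.0006,0.0175],[-0.0088,0.0008,0.035],[-0.011,0.0009,0.0525],[-0.011,0.0009,0.0638],[-0.011,0.0009,0.0675]], spin=[0,0,0,0,0])

```text
clock: 19.2
position: [516.2, -128.2, 143.5]
ee_rot: [-3.122, -0.058, 1.491]
wrist_force: [-0.3, 0.0, -4.0]
width: 24.5
grip_force: 59.3
```

```bash
python3 - <<'E'
from h import *
go(517.2,-127.8,136,1.492)
s=snap('side','s5')
cv2.imwrite('pics/c6.png',cv2.resize(s['img'][80:300,230:370,::-1],None,fx=2.7,fy=2.7,interpolation=cv2.INTER_CUBIC))
E
```

```text
t 19.2 pos [ 516.2 -128.2  143.5] rot [-3.122 -0.058  1.491] F [-0.3  0.  -4. ] w 24.5 gf 59.3
travel [0.1 1.1 7.5] spin -0.001
```

View pics/c6.png

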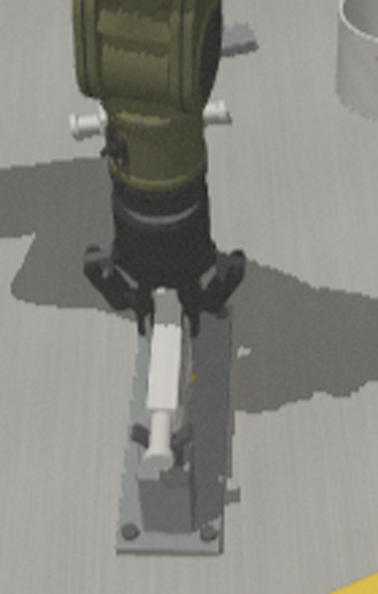

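Converted, 6 mm is 0.0075, 4.5 mm is 0.0056.

carry_out(hand=[0,0,0,0,0], travel=[[0,0.0006,0.0019],[0,0.0006,0.0038],[0,0.0006,0.0056],[0,0.0006,0.0075],[0,0.0006,0.0075]], spin=[0,0,0,0,0])

```text
clock: 19.67
position: [517.8, -128.7, 139.3]
ee_rot: [-3.125, -0.057, 1.491]
wrist_force: [-1.0, -0.5, -0.5]
width: 25.1
grip_force: 59.3
```

Converted, 4 mm is 0.005, 3 mm is 0.0038.

carry_out(hand=[0,0,0,0,0], travel=[[0,0,0.0013],[0,0,0.0025],[0,0,0.0038],[0,0,0.005],[0,0,0.005]], spin=[0,0,0,0,0])

```text
clock: 20.08
position: [518.2, -128.4, 135.4]
ee_rot: [-3.127, -0.057, 1.491]
wrist_force: [0.3, 1.9, 1.6]
width: 25.0
grip_force: 59.5
```

Converted, 2 mm is 0.0025, 1.5 mm is 0.0019.

carry_out(hand=[0,0,0,0,0], travel=[[0,0,0.0006],[0,0,0.0013],[0,0,0.0019],[0,0,0.0025],[0,0,0.0025]], spin=[0,0,0,0,0])

```text
clock: 20.5
position: [518.3, -128.3, 134.5]
ee_rot: [-3.127, -0.057, 1.491]
wrist_force: [-2.1, 2.2, 9.7]
width: 25.1
grip_force: 60.7
```

carry_out(hand=[0.3,0.35,0.45,0.6,0.7], travel=[[0,0,0],[0,0,0],[0,0,0],[0,0,0],[0,0,0]], spin=[0,0,0,0,0])

```text
clock: 20.92
position: [517.4, -128.2, 132.6]
ee_rot: [-3.125, -0.058, 1.491]
wrist_force: [0.6, -0.0, -1.2]
width: 59.7
grip_force: 0.0
```

Converted, -130 mm is -0.1625, -95 mm is -0.1188.

carry_out(hand=[0.8,0.8,0.8,0.8,0.8], travel=[[0,0,-0.0125],[0,0,-0.0375],[0,0,-0.075],[0,0,-0.1188],[0,0,-0.1625]], spin=[0,0,0,0,0])

```text
clock: 21.33
position: [518.5, -135.8, 264.4]
ee_rot: [-3.124, -0.058, 1.491]
wrist_force: [1.1, -0.3, -0.2]
width: 68.2
grip_force: 0.0
```

Converted, 160 mm is 0.2, 130 mm is 0.1625.

carry_out(hand=[0.8,0.8,0.8,0.8,0.8], travel=[[0.0375,0,0],[0.075,0,0],[0.1188,0,0],[0.1625,0,0],[0.2,0,0]], spin=[0,0,0,0,0])

```text
clock: 21.75
position: [532.0, 25.2, 273.0]
ee_rot: [-3.126, -0.058, 1.491]
wrist_force: [-0.3, -0.2, -0.1]
width: 68.3
grip_force: 0.0
```

```bash
python3 - <<'E'
from h import *
go(517.2,-127.8,200,1.492)
s=snap('side','s6'); t=snap('top','t6')
for n,c in(('top',t),('side',s)):
    W=cloud(c).reshape(-1,3)
    m=(W[:,1]>-205)&(W[:,1]<-50)&(abs(W[:,0]-517)<30)&(W[:,2]>125)&(W[:,2]<155); v=W[m]
    print(n,len(v),np.polyfit(v[:,1]+127.5,v[:,0],1),np.polyfit(v[:,1]+127.5,v[:,2],1))
    m=(abs(W[:,1]+127)<160)&(abs(W[:,0]-517)<40)&(W[:,2]>128)&(W[:,2]<160);print(W[m].min(0),W[m].max(0))
I=s['img'].astype(int); print((np.argwhere(I[205:235,290:312,0]-I[205:235,290:312,2]>20)+[205,290]).tolist())
cv2.imwrite('pics/c7.png',cv2.resize(s['img'][100:300,230:370,::-1],None,fx=2.9,fy=2.9,interpolation=cv2.INTER_CUBIC))
E
```

```text
t 21.75 pos [532.   25.2 273. ] rot [-3.126 -0.058  1.491] F [-0.3 -0.2 -0.1] w 68.3 gf 0.0
travel [-157.6   -1.6   64. ] spin -0.001
top 547 [7.67324857e-02 5.17362913e+02] [-2.84283558e-03  1.38483333e+02]
[ 484.35401746 -265.28432637  128.04945607] [549.36165939  -3.16254987 145.96356877]
side 579 [7.88550292e-02 5.18187272e+02] [2.03430619e-03 1.40483143e+02]
[ 483.02166783 -268.08119651  128.02408613] [550.62097229  15.36831883 147.24124318]
[[218, 301], [219, 301], [219, 302], [220, 301], [220, 302], [221, 301]]
```

View pics/c7.png

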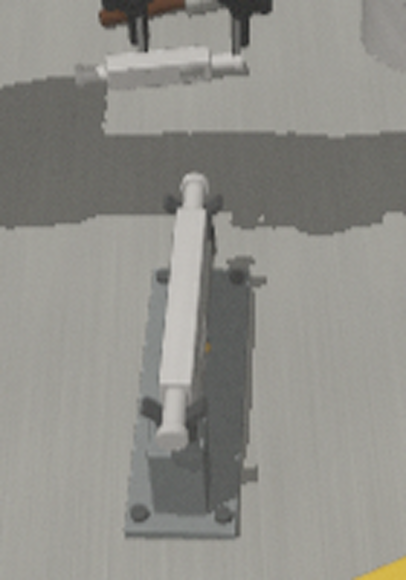

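The casting lies level in both V rests: its top face is at about 140 mm, so the axis is at about 125 mm. Its line matches the tube, and the brass button is still out at about (301, 219). The gripper is clear.

```bash
python3 -c "
from station import arm
print(arm.hand_in())"
```

```text
the job is handed in; nothing more can be done
None
```

I handed the job in at about 22 s: the rest is locked one hole longer (about 30 mm out, button sprung out), and the long casting lies level in both V rests, released. No verdict came back. The one doubtful moment is that grip on the tube briefly read 55.2 N per finger against the 55 N limit.

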